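# Clip the machine key onto its eye

### The arm

A 7-joint arm with a two-finger parallel gripper is mounted at the origin on a cart in front of the work surface, level with it; the furniture and walls round the work are solid. World frame = base frame: x ahead of the robot, y to its left, z up, the work surface at z = 0. Lengths are in m, angles in rad, forces in N, time in s.
With the tool pointing down it reaches from about 0.425 to 0.875 m from the base axis. Payload 4.7 kg.
Tool frame: the origin (TCP) lies midway between the tips of the shut fingers; the grasp point (between the pads) lies 19 mm behind it; z points along the fingers, y is the direction in which the jaws open and shut (so a half turn about z gives the same grasp; the last joint's range is limited). The gripper opens to 87 mm and grips with 3 to 60 N. Pads are 19 mm wide; open, the fingers measure 117 mm over their backs; the gripper's body (75 mm by 190 mm) begins 51 mm behind the grasp point.
Start: joints at [-1.257, 0.321, -0.07, 1.45, 0.023, 1.371, -0.057], TCP at [0.192, 0.621, 0.223] pointing down, gripper open.
Joint ranges: [-2.86, 2.86], [-0.3, 2.09], [-1.38, 1.24], [0.06, 2.45], [-1.56, 4.7], [0.09, 2.05], [-2.69, 2.69]. Speed limits (rad/s): [2.57, 2.57, 3.14, 3.14, 3.14, 3.14, 3.14].

### API

Orientations are given as a rotation vector (axis times angle).
In Python, from bench import get_state, eyes, job gives the robot as it stands. The module is installed in compiled form; this text tells all that it offers.
- The arm moves only by the shell command python3 -m jog 'ROWS' [FORCE]. ROWS is JSON, a list that holds one entry, the list of rows, each a list of 5 numbers: the opening, from 0 (shut) to 1 (fully open), then the shift along the tool's x, y, z in units of 40 mm (1.0 is 40 mm), then the turn about the tool's z in units of 5 degrees (1.0 is 5 degrees). In form: [[[jaw, dx, dy, dz, turn], ...]]. A call has 1 to 10 rows; each row shifts and turns the commanded pose from where the row before left it, along the tool's axes as they then stand; what a row does not reach is not made up. A row lasts 1/8 s, in which the tool goes at most 62.5 mm and 10.7 degrees, less where a joint would pass 70% of its speed; a pose out of reach is approached as far as the arm can. A call is refused whole if a number of a shift passes 1 or a number of a turn 1, either way. A call with a gripper value outside its range is refused whole. The fingers move at their own pace and stop on an object; FORCE is the grip in N (left out, the last holds). Time passes only in rows, so rows that do not move let the fingers close. It gives the time, the measured TCP pose, the force and the opening at its end, in the units of the state.
- get_state(): the state, without advancing time (a new reading comes with each control period).
- eyes.get_image(name): name is "scene" or "top" or "wrist"; returns (picture, depth): 400x640x3 uint8, red, green, blue; 400x640 float32, m along the optical axis (not along the pixel's ray), 0 where there is no reading.
- eyes.camera_params(name): a dict with "camera_matrix" (3x3 intrinsics, pixels), "k1" (the pictures are not rectified: a ray, as slopes to the right and down, at radius r is drawn at 1 + k1 r^2 times it, then the intrinsics apply), "pose" (4x4, takes a point from camera to world coordinates); the wrist camera has in their place "mount" (4x4, takes a point from camera to tool coordinates, whose origin is the TCP and whose axes are the flange's). Camera axes: x right, y down, z forward; pixel columns grow to the right and rows downward; lengths in m; the calibration is good to about 2 mm. A picture is of the moment at which its call begins: read the wrist's pose just before it. camera_params takes no time and is no camera call.
- job.close_job(): hands the job in, once; it reports no verdict.
The state is a dict: "time": time; "joint_positions": joint angles; "qd": joint speeds; "joint_torque": joint torques, N m; "position": TCP position; "tool_rot": TCP orientation; "ft_force": force on the tool from outside, world axes, zero at the start; "torque": the same for the moment, N m; "grip_width": opening from 0.0 (shut) to 1.0 (fully open).
Only numpy, scipy, OpenCV 4.12 (cv2) and the standard library are available. Lean on these libraries where they do the work, as an engineer would, in place of code of your own. Each camera call takes 0.05 s, during which the arm holds its last target. There are 200 camera calls.

### The job

Put the machine key away: carry it by its wooden tag to the steel staple eye and push the sprung gate of its hook straight onto the eye's nearer leg until the leg is right inside and the gate has snapped shut behind it. Then pull it straight back, with a steady pull of about 12 N for about half a second, so that the shut gate bears on the leg and proves the catch, and leave the key lying clipped, flat on the worktop. Feel your way: never push or pull the hook against the eye with more than 20 N, and leave the other things where they are.

Things in the scene. Friction and masses are not known exactly. Their poses are not given: they have to be found in the camera images.
- tag_centre (a point): centre of the machine key's wooden tag, the place to grip: a block 70 mm long (x) x 26 mm wide (y) x 28 mm high, edges rounded, lying loose on the worktop, underside 14 mm below this point. x points from the tag to the hook, y to the hook's left, z up. A flat brass key blade sticks out 29 mm behind the tag.
- key_clip: the whole machine key, 0.12 to 0.21 kg; origin under the tag's middle, axes as tag_centre. Ahead of the tag lies a level C-shaped hook of 9 mm round steel bar, 13.5 to 22.5 mm above the tag's underside, 40 mm wide over its two arms, 22 mm wide inside, mouth facing forward (+x), foremost point 100 mm ahead of the tag's centre.
- hook_mouth (a point): the point on the shut gate where the eye's leg should go in: 91 mm ahead of the tag's centre, 2.5 mm right (y -2.5 mm) of its middle line, 18 mm above its underside; axes as the tag. The mouth is 16.6 mm wide, even about the middle line; the leg (8 mm) may enter up to about 2 mm off this point. The gate's hinge is 12.5 mm left of the middle line, its free end at the right.
- hook_bow (a point): middle of the inner face of the hook's closed back (bow): 57.5 mm ahead of the tag's centre, on its middle line, 18 mm above its underside; axes as the tag. It stops the leg hard, the leg's axis 29.5 mm behind the shut gate's centre line.
- gate (a joint): angle of the sprung gate, a 5 mm round brass bar 21.5 mm long across the mouth: 0 shut, grows to 1.35 rad as its free end swings inward to the tag; it cannot swing outward. A leg pushed straight in at hook_mouth opens it with about 3 to 8 N. The gate springs shut once the leg's axis is about 24 mm behind the gate's line; pulled back, the leg rests on the shut gate 6.5 mm behind that line.
- eye_plate: fixed base of the eye: steel plate 34 mm wide, 5 mm thick, reaching x -32 to +60 mm; origin on the worktop, x along its slot, away from the robot. On it stands the eye: an upright U-shaped staple of 8 mm round steel bar in the plate's x-z plane, legs 60 mm apart, its foot reaching 6 mm beyond them, underside of its top bar 42 mm and top of its 14 mm wide foot 8 mm (collars 10 mm) above the worktop.
- leg_mean (a point): mean place of the eye's nearer leg: 30 mm on the -x side of the plate's origin, 22 mm above the worktop; axes as the plate. The leg is upright and at the plate's y = 0, but the staple is bolted tight anywhere along the slot, so the leg stands up to 22 mm either way of this point along x, which is not measured. The hook goes on along the plate's +x, level, the tag 0 to 10 mm above the worktop.
- tape_roll: bystander: roll of tape, 96 mm across, 25 mm high; origin under its middle
- lath: bystander: planed lath, 28x250x12 mm, long along its y; origin under its middle
- offcut_1: bystander: hardwood offcut, 50x230x22 mm, long along its y; origin under its middle
- coffee_mug: bystander: white mug, 78 mm across, 97 mm high; origin under its middle
- block_plane: bystander: block plane, 46x155x58 mm, long along its y; origin under its middle
Not all that is in view belongs to the job. What is shaped like the key_clip but red is not meant.

How it is judged:
On the way, in this order (a step that is already met when the one before it is completed fails the run):
1. the eye's nearer leg presses the gate inward (value of joint gate above 0.4 rad and contact force between key_clip and eye_leg above 1 N and x of eye_leg in the frame of tag_centre between 0.06 and 0.1 m and y of eye_leg in the frame of tag_centre between -0.012 and 0.009 m), for 0.05 s.
2. the leg is inside the hook and the gate has snapped shut behind it (x of eye_leg in the frame of tag_centre between 0.055 and 0.088 m and y of eye_leg in the frame of tag_centre between -0.016 and 0.016 m and z of eye_leg in the frame of tag_centre between -0.012 and 0.03 m and value of joint gate below 0.08 rad), for 0.1 s.
3. the hook is pulled back so that the shut gate bears on the leg with at least 8 N (x of eye_leg in the frame of tag_centre between 0.078 and 0.088 m and y of eye_leg in the frame of tag_centre between -0.016 and 0.016 m and z of eye_leg in the frame of tag_centre between -0.012 and 0.03 m and value of joint gate below 0.08 rad and contact force between key_clip and eye_leg above 8 N), for 0.25 s.
At the end, for the whole second after the job is handed in: The eye's nearer leg is inside the hook (between bow and gate), the gate is shut (below 0.08 rad), and the key lies still, flat on the worktop (tag centre below 18 mm, tilt below 0.12 rad) (all of step 2 and angle between tag_centre's own z axis and vertical below 0.12 rad and height (world z) of tag_centre below 0.018 m and linear speed of key_clip below 0.02 m/s); the robot touches nothing.
It fails at once if the hook is pushed or pulled against the eye with more than 20 N (contact force between key_clip and eye_leg above 20 N).
It fails at once if a bystander is moved by more than 25 mm (distance of any of tape_roll, lath, offcut_1, coffee_mug, block_plane from where it was at the start of the episode above 0.025 m).
It also fails if it takes over 72 s, if anything falls off the work surface, if the arm or the gripper's body presses on something with over 40 N, if the wrist force passes 120 N, or if a joint passes its speed limit or range.

## Working session

There is one attempt and no reset: what is moved stays moved. The work goes in short steps, Python scripts to look and compute and a shell command to move; the robot and the scene stay as the last step left them, time stands still between calls to the robot, and variables do not carry over. Pictures are saved under pics/ and viewed, about 8 in all and at most 12, crops included, and the job is handed in when it is done.

```bash
mkdir -p pics; cat > h.py <<'E'
import numpy as np, cv2
from bench import get_state, eyes, job
from scipy.spatial.transform import Rotation as R
def pose(cam):
    p=eyes.camera_params(cam)
    if 'pose' in p: return p,np.array(p['pose'])
    s=get_state();T=np.eye(4);T[:3,:3]=R.from_rotvec(s['tool_rot']).as_matrix();T[:3,3]=s['position']
    return p,T@np.array(p['mount'])
def rays(p,uv):
    K=np.array(p['camera_matrix']);uv=np.atleast_2d(np.asarray(uv,float))
    d=np.array([p['k1'],0,0,0,0],float)
    n=cv2.undistortPoints(uv[:,None,:],K,d)[:,0]
    return np.c_[n,np.ones(len(n))]
def onplane(p,T,uv,z):
    r=rays(p,uv)@T[:3,:3].T;o=T[:3,3]
    return o+r*((z-o[2])/r[:,2])[:,None]
def cloud(p,T,depth):
    v,u=np.mgrid[0:400,0:640]
    r=rays(p,np.c_[u.ravel(),v.ravel()])*depth.reshape(-1,1)
    return (r@T[:3,:3].T+T[:3,3]).reshape(400,640,3)
def proj(p,T,X):
    C=np.linalg.inv(T);x=np.atleast_2d(X)@C[:3,:3].T+C[:3,3]
    n=x[:,:2]/x[:,2:];n=n*(1+p['k1']*(n**2).sum(1))[:,None];K=np.array(p['camera_matrix'])
    return n@K[:2,:2].T+K[:2,2]
def st():
    s=get_state();print(round(s['time'],2),np.round(s['position'],4),np.round(s['tool_rot'],3),'F',np.round(s['ft_force'],2),'M',np.round(s['torque'],2),'g',round(s['grip_width'],3));return s
E
python3 - <<'E'
from h import *
st();print(np.round(R.from_rotvec(get_state()['tool_rot']).as_matrix(),3))
for c in ['top','scene']:
    p,T=pose(c);im,d=eyes.get_image(c);np.savez(c+'.npz',im=im,d=d);cv2.imwrite(f'pics/{c}0.png',im[:,:,::-1]);print(c,np.round(T,3).tolist(),p['k1'],p['camera_matrix'])
print(np.round(eyes.camera_params('wrist')['mount'],3))
E
```

```text
0.0 [0.1919 0.6205 0.2215] [-4.690e-01 -3.106e+00  3.000e-03] F [-0.23  0.75  0.67] M [0.01 0.01 0.03] g 0.999
[[-0.955  0.295 -0.   ]
 [ 0.295  0.955 -0.002]
 [-0.    -0.002 -1.   ]]
top [[-0.025, -0.983, 0.18, 0.351], [-1.0, 0.024, -0.01, -0.04], [0.005, -0.18, -0.984, 1.524], [0.0, 0.0, 0.0, 1.0]] 0.02731738989882322 [[501.59593618   0.         312.97218176]
 [  0.         501.59593618 199.36214677]
 [  0.           0.           1.        ]]
scene [[0.862, -0.342, 0.373, 0.222], [-0.506, -0.566, 0.651, -0.787], [-0.011, -0.75, -0.661, 0.794], [0.0, 0.0, 0.0, 1.0]] 0.025967117709695547 [[406.10628448   0.         323.57724608]
 [  0.         406.10628448 192.38852098]
 [  0.           0.           1.        ]]
[[ 0.001 -0.962 -0.272  0.074]
 [ 1.     0.001  0.001 -0.001]
 [-0.001 -0.272  0.962 -0.162]
 [ 0.     0.     0.     1.   ]]
```

View pics/top0.png

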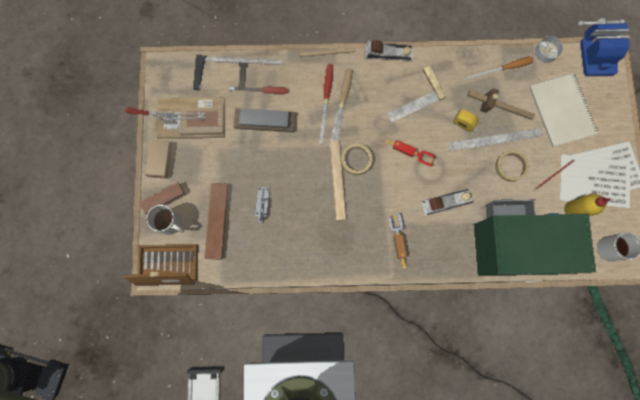

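View pics/scene0.png

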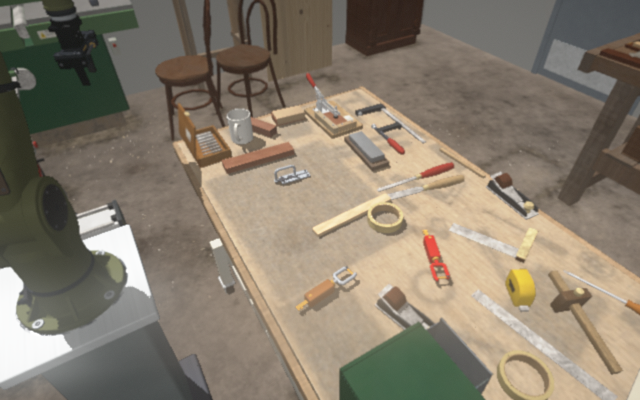

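Top view: the key's orange tag is at about (401,247), with its hook facing away from the robot to (397,220). The eye on its plate is at about (263,203), and the red decoy is at (415,152). I'll measure all three.

```bash
python3 - <<'E'
from h import *
p,T=pose('top');z=np.load('top.npz');im,d=z['im'],z['d']
P=cloud(p,T,d)
hsv=cv2.cvtColor(im,cv2.COLOR_RGB2HSV)
print('base px',proj(p,T,[[0,0,0],[.19,.62,.2]]))
sub=hsv[225:272,385:415]
m=np.zeros((400,640),np.uint8);m[225:272,385:415]=((sub[...,0]<16)&(sub[...,1]>130))*255
v,u=np.nonzero(m);print('tag n',len(v))
X=onplane(p,T,np.c_[u,v],0.022)[:,:2];c=X.mean(0);w,V=np.linalg.eigh(np.cov((X-c).T));print('tag',c,np.sqrt(w)*3.46,V[:,1],np.degrees(np.arctan2(V[1,1],V[0,1])))
print('hook tip px ->',onplane(p,T,[[391,215],[403,215],[401,247]],0.02))
sub=P[180:225,250:278];mm=sub[...,2]>0.004
print('eye', mm.sum(), sub[mm].min(0),sub[mm].max(0))
print('eye px plane',onplane(p,T,[[263,186],[263,221]],0.01))
a=cv2.resize(im[175:280,240:420],None,fx=4.4,fy=4.4,interpolation=cv2.INTER_CUBIC);cv2.imwrite('pics/crop.png',a[:,:,::-1])
E
```

```text
base px [[299.35841034 417.38800418]
 [ 48.12807198 364.40777207]]
tag n 147
tag [ 0.47983749 -0.31120652] [0.02192687 0.06299502] [-0.99361523 -0.11282184] -173.52199211024728
hook tip px -> [[ 0.57253201 -0.28973226  0.02      ]
 [ 0.57165758 -0.32608304  0.02      ]
 [ 0.47498837 -0.31446864  0.02      ]]
eye 311 [ 0.35094451 -0.03985773  0.00402713] [0.69399266 0.13926515 1.52437435]
eye px plane [[0.67385379 0.09841367 0.01      ]
 [0.56503398 0.09918786 0.01      ]]
```

View pics/crop.png

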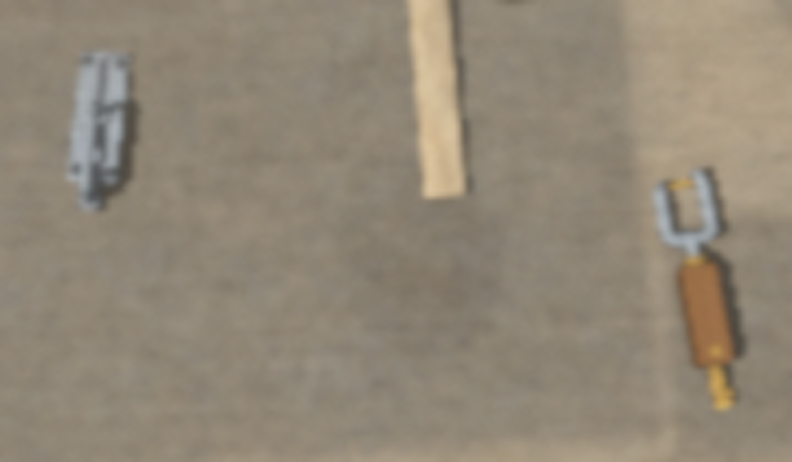

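The crop shows the eye and plate slightly clockwise, with the near end at crop (92,200). The hook opens away from the robot. I'm flying above the eye for a wrist look.

```bash
python3 -m jog '[[[1,0,0,0,-1],[1,0,0,0,-1],[1,0,0,0,-0.5],[1,-0.75,-0.94,0,0],[1,-0.75,-0.94,0,0],[1,-0.75,-0.94,0,0],[1,-0.75,-0.94,0,0],[1,-0.75,-0.94,0,0],[1,-0.75,-0.94,0,0]]]' && python3 -m jog '[[[1,-0.75,-0.94,0,0],[1,-0.75,-0.94,0,0],[1,-0.75,-0.94,0,0],[1,-0.75,-0.94,0,0],[1,-0.75,-0.94,0,0],[1,-0.75,-0.94,0,0],[1,-0.75,-0.94,0,0],[1,0,0,0,0],[1,0,0,0,0]]]'
python3 - <<'E'
from h import *
st();p,T=pose('wrist');im,d=eyes.get_image('wrist');np.savez('w1.npz',im=im,d=d,T=T);cv2.imwrite('pics/w1.png',im[:,:,::-1])
E
```

```text
time: 1.23
position: [0.3536, 0.3799, 0.2223]
tool_rot: [-0.128, -3.139, 0.0]
ft_force: [0.3, -0.3, 0.6]
grip_width: 0.996
time: 2.35
position: [0.5403, 0.1026, 0.2221]
tool_rot: [-0.128, -3.138, -0.001]
ft_force: [-0.0, 0.0, -0.2]
grip_width: 1.005
2.35 [0.5403 0.1026 0.2221] [-1.280e-01 -3.138e+00 -1.000e-03] F [-0.02  0.04 -0.2 ] M [0.05 0.04 0.03] g 1.005
```

View pics/w1.png

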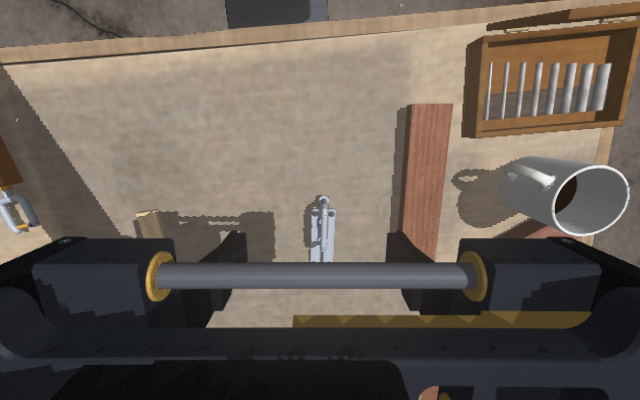

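The wrist view (up = towards the robot) has the eye at (322,200–262), its near leg at (323,200), and offcut_1 beside it. I'm measuring with depth.

```bash
python3 - <<'E'
from h import *
p,_=pose('wrist');z=np.load('w1.npz');P=cloud(p,z['T'],z['d'])
s=P[185:262,296:345].reshape(-1,3)
print('table z',np.median(P[120:160,200:380,2]))
for lo,hi in [(.003,.0065),(.0065,.012),(.014,.038),(.038,.056)]:
    m=(s[:,2]>lo)&(s[:,2]<hi);q=s[m]
    print(lo,hi,m.sum(),q.min(0).round(4),q.max(0).round(4),q.mean(0).round(4))
    if m.sum()>20:
        f=np.polyfit(q[:,0],q[:,1],1);print('  slope',f[0],np.degrees(np.arctan(f[0])),'y at .6',np.polyval(f,.6), 'xmin y', q[q[:,0].argsort()[:8]].round(4).tolist())
c=P[105:235,405:450].reshape(-1,3);c=c[(c[:,2]>.014)&(c[:,2]<.03)];print('offcut',c.min(0),c.max(0))
a=cv2.resize(z['im'][185:265,280:365],None,fx=7,fy=7,interpolation=cv2.INTER_CUBIC);cv2.imwrite('pics/w1c.png',a[:,:,::-1])
E
```

```text
table z -0.0010748487484802394
0.003 0.0065 788 [0.5749 0.0827 0.0032] [0.6646 0.1248 0.0065] [0.6274 0.1032 0.0051]
  slope -0.08321200750923056 -4.756738104862675 y at .6 0.10547039256027049 xmin y [[0.5749, 0.1029, 0.0063], [0.5808, 0.0926, 0.0033], [0.5812, 0.0968, 0.0033], [0.5813, 0.1011, 0.004], [0.5819, 0.094, 0.0051], [0.5822, 0.0925, 0.0036], [0.5822, 0.0996, 0.0054], [0.5823, 0.101, 0.0056]]
0.0065 0.012 237 [0.5628 0.087  0.0065] [0.6581 0.1214 0.0118] [0.5953 0.1057 0.0085]
  slope -0.10880173375273837 -6.209454888144185 y at .6 0.10516783119730644 xmin y [[0.5628, 0.108, 0.0102], [0.5628, 0.1107, 0.0109], [0.5629, 0.1052, 0.0089], [0.5629, 0.1093, 0.01], [0.563, 0.1066, 0.0091], [0.563, 0.1039, 0.0081], [0.563, 0.1121, 0.0105], [0.5635, 0.1134, 0.0092]]
0.014 0.038 36 [0.5651 0.1001 0.0149] [0.6271 0.1136 0.0375] [0.5716 0.109  0.0263]
  slope -0.15966804783654287 -9.071731247746746 y at .6 0.1044206833530209 xmin y [[0.5651, 0.1099, 0.0328], [0.5655, 0.1103, 0.0168], [0.5655, 0.1111, 0.0367], [0.5655, 0.1102, 0.0218], [0.5656, 0.1101, 0.0263], [0.5657, 0.1087, 0.0255], [0.5658, 0.1098, 0.0353], [0.5659, 0.1089, 0.0201]]
0.038 0.056 295 [0.5659 0.0998 0.0389] [0.6295 0.1133 0.0516] [0.595  0.1068 0.0481]
  slope -0.1093129024550921 -6.238398456516786 y at .6 0.1062648514528409 xmin y [[0.5659, 0.1084, 0.0391], [0.5669, 0.1108, 0.0409], [0.5671, 0.1096, 0.04], [0.5671, 0.107, 0.0391], [0.5673, 0.1083, 0.0389], [0.5674, 0.1121, 0.0398], [0.5678, 0.1082, 0.0416], [0.5679, 0.1095, 0.0417]]
offcut [0.45454524 0.21708984 0.01414695] [0.62621512 0.27138418 0.02519205]
```

View pics/w1c.png

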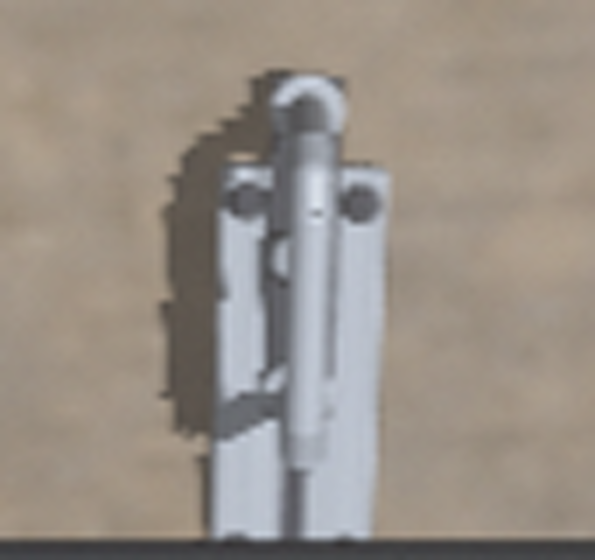

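```bash
python3 - <<'E'
from h import *
print(np.degrees(get_state()['joint_positions']).round(1))
E
```

```text
[-33.9   6.2  22.   98.3  -2.4  76.   74. ]
```

```bash
python3 -m jog '[[[1,-0.13,-0.99,0,0],[1,-0.13,-0.99,0,0],[1,-0.13,-0.99,0,0],[1,-0.13,-0.99,0,0],[1,-0.13,-0.99,0,0],[1,-0.13,-0.99,0,0],[1,-0.13,-0.99,0,0],[1,-0.13,-0.99,0,0],[1,-0.13,-0.99,0,0],[1,-0.13,-0.99,0,0]]]' && python3 -m jog '[[[1,0,0,0,0],[1,0,0,0,0]]]' 
python3 - <<'E'
from h import *
st();p,T=pose('wrist');im,d=eyes.get_image('wrist');np.savez('w2.npz',im=im,d=d,T=T);cv2.imwrite('pics/w2.png',im[:,:,::-1])
P=cloud(p,T,d)
hsv=cv2.cvtColor(im,cv2.COLOR_RGB2HSV)
m=(hsv[...,1]>100)&(P[...,2]>.024)&(P[...,2]<.034)&(d>0)&(abs(P[...,0]-.48)<.08)&(abs(P[...,1]+.31)<.06)
q=P[m];print(len(q),q.mean(0).round(4));(c,sz,a)=cv2.minAreaRect((q[:,:2]*1000).astype(np.float32));print(c,sz,a)
m=(P[...,2]>.012)&(P[...,2]<.027)&(d>0)&(P[...,0]>.515)&(P[...,0]<.59)&(abs(P[...,1]+.305)<.04)&(hsv[...,1]<90)
q=P[m];(c,sz,a)=cv2.minAreaRect((q[:,:2]*1000).astype(np.float32));print('hook',len(q),c,sz,a)
E
```

```text
time: 3.65
position: [0.5613, -0.2957, 0.2223]
tool_rot: [0.123, 3.139, 0.002]
ft_force: [0.2, -0.4, 0.3]
grip_width: 1.002
time: 3.9
position: [0.561, -0.2947, 0.2221]
tool_rot: [-0.124, -3.139, -0.003]
ft_force: [-0.0, 1.2, -0.0]
grip_width: 1.001
3.9 [ 0.561  -0.2947  0.2221] [-1.240e-01 -3.139e+00 -3.000e-03] F [-0.01  1.16 -0.05] M [ 0.07  0.   -0.01] g 1.001
1256 [ 0.4789 -0.3111  0.0278]
(481.329833984375, -311.0019836425781) (74.12609100341797, 25.446430206298828) 7.795450210571289
hook 638 (547.2002563476562, -301.6869812011719) (58.84846496582031, 39.85723114013672) 8.739344596862793
```

View pics/w2.png

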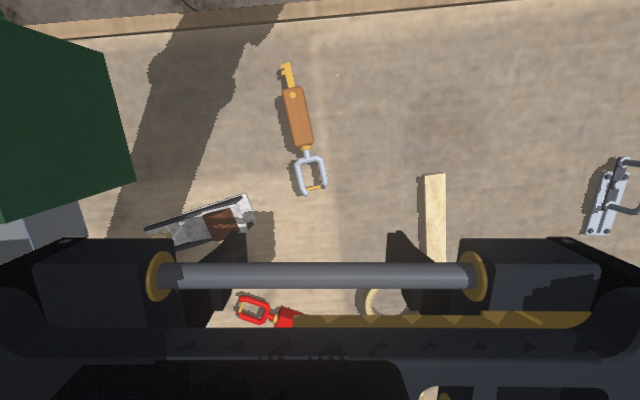

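The key is clear, with the tag at (298,118) and the hook at (310,175), gate to the front. Tag centre is about (0.4805,-0.311) and yaw about 8°. I'll use the half-turned grasp so the wrist camera looks over the hook.

```bash
python3 -m jog '[[[1,0,0,0,1],[1,0,0,0,1],[1,0,0,0,1],[1,0,0,0,1],[1,0,0,0,1],[1,0,0,0,1],[1,0,0,0,1],[1,0,0,0,1],[1,0,0,0,1],[1,0,0,0,1]]]' && python3 -m jog '[[[1,0,0,0,1],[1,0,0,0,1],[1,0,0,0,1],[1,0,0,0,1],[1,0,0,0,1],[1,0,0,0,1],[1,0,0,0,1],[1,0,0,0,1],[1,0,0,0,1],[1,0,0,0,1]]]' && python3 -m jog '[[[1,0,0,0,1],[1,0,0,0,1],[1,0,0,0,1],[1,0,0,0,1],[1,0,0,0,1],[1,0,0,0,1],[1,0,0,0,1],[1,0,0,0,1],[1,0,0,0,1],[1,0,0,0,1]]]' && python3 -m jog '[[[1,0,0,0,1],[1,0,0,0,1],[1,0,0,0,1],[1,0,0,0,0.5],[1,-0.7,0.04,0,0],[1,-0.7,0.04,0,0],[1,-0.65,0.04,0,0],[1,0,0,0.9,0],[1,0,0,0.9,0],[1,0,0,0,0]]]'
python3 - <<'E'
from h import *
s=st();M=R.from_rotvec(s['tool_rot']).as_matrix();print(np.degrees(np.arctan2(M[1,0],M[0,0])),np.degrees(s['joint_positions']).round(0))
p,T=pose('wrist');im,d=eyes.get_image('wrist');np.savez('w3.npz',im=im,d=d,T=T);cv2.imwrite('pics/w3.png',im[:,:,::-1])
E
```

```text
time: 5.2
position: [0.5612, -0.2943, 0.2225]
tool_rot: [-1.442, -2.791, -0.003]
ft_force: [0.3, -0.2, -0.0]
grip_width: 0.999
time: 6.45
position: [0.5613, -0.2943, 0.2224]
tool_rot: [-2.485, -1.92, -0.002]
ft_force: [0.5, 0.5, 0.6]
grip_width: 1.0
time: 7.7
position: [0.5613, -0.2943, 0.2223]
tool_rot: [-3.063, -0.689, -0.001]
ft_force: [0.0, -0.1, -0.8]
grip_width: 1.002
time: 8.95
position: [0.4791, -0.3095, 0.1483]
tool_rot: [-3.13, -0.218, 0.006]
ft_force: [-0.1, -0.4, 0.4]
grip_width: 0.999
8.95 [ 0.4791 -0.3095  0.1483] [-3.13  -0.218  0.006] F [-0.13 -0.41  0.39] M [-0.06  0.15  0.  ] g 0.999
7.985267518578408 [-24.  21.  66. 102. -21.  71. -34.]
```

View pics/w3.png

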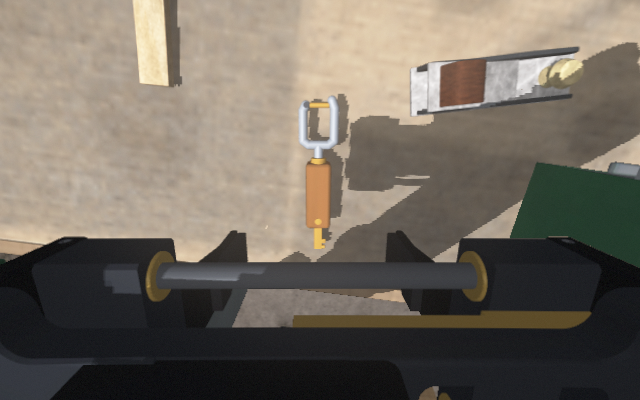

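Hook and gate are visible at (318,102–150), with the tag at (317,195). I'm measuring the grasp correction.

```bash
python3 - <<'E'
from h import *
p,_=pose('wrist');z=np.load('w3.npz');im,d=z['im'],z['d'];P=cloud(p,z['T'],d);s=get_state()
M=R.from_rotvec(s['tool_rot']).as_matrix();Q=(P-s['position'])@M*1000
hsv=cv2.cvtColor(im,cv2.COLOR_RGB2HSV)
print('table',np.median(P[150:200,200:270,2]))
m=np.zeros((400,640),bool);m[155:235,295:342]=1
m&=(hsv[...,1]>110)&(P[...,2]>.023)&(P[...,2]<.034)
q=Q[m];print(len(q),q.mean(0).round(1),cv2.minAreaRect(q[:,:2].astype(np.float32)))
w=cv2.fitLine(q[:,:2].astype(np.float32),cv2.DIST_L2,0,.01,.01).ravel();print('tag line deg',np.degrees(np.arctan(w[1]/w[0])))
m=np.zeros((400,640),bool);m[90:150,290:345]=1
m&=(hsv[...,1]<90)&(P[...,2]>.010)&(P[...,2]<.03)
q=Q[m];print('hook',len(q),q.min(0).round(1),q.max(0).round(1),cv2.minAreaRect(q[:,:2].astype(np.float32)))
E
```

```text
table -0.0009304851754751153
1584 [  2.4   0.9 122.3] ((1.9991188049316406, 1.017991065979004), (73.6341781616211, 24.669713973999023), 0.4474869668483734)
tag line deg 0.12292714
hook 1049 [ 47.2 -18.2 124.6] [ 97.8  21.3 133. ] ((72.48258209228516, 1.4479331970214844), (39.51255798339844, 50.47450256347656), 89.55445861816406)
```

```bash
python3 -m jog '[[[1,0,0.03,0.7,0],[1,0,0,0.7,0],[1,0,0,0.7,0],[1,0,0,0.7,0],[1,0,0,0.6,0],[1,0,0,0.1,0],[1,0,0,0.08,0],[1,0,0,0,0]]]' && python3 -m jog '[[[0.3,0,0,0,0],[0.1,0,0,0,0],[0.1,0,0,0,0],[0.1,0,0,0,0],[0.1,0,0,0,0],[0.1,0,0,0,0],[0.1,0,0,0,0]]]' 45; python3 -c "
from h import *
st()"
```

```text
time: 10.0
position: [0.4809, -0.3143, 0.0085]
tool_rot: [3.133, 0.215, 0.003]
ft_force: [-0.1, -0.3, 0.4]
grip_width: 0.999
time: 10.88
position: [0.4799, -0.3137, 0.0073]
tool_rot: [-3.134, -0.214, 0.0]
ft_force: [1.0, -0.5, -0.2]
grip_width: 0.299
10.88 [ 0.4799 -0.3137  0.0073] [-3.134 -0.214  0.   ] F [ 1.01 -0.5  -0.23] M [-0.13  0.1   0.01] g 0.299
```

```bash
python3 -m jog '[[[0.6,0,0,0,0],[0.6,0,0,0,0],[0.6,0,0,0.08,0],[0.6,0,0,0.03,0],[0.1,0,0,0,0],[0.1,0,0,0,0],[0.1,0,0,0,0],[0.1,0,0,0,0],[0.1,0,0,0,0]]]' 45; python3 -c "
from h import *
st()"
```

```text
time: 12.0
position: [0.48, -0.314, 0.003]
tool_rot: [-3.134, -0.214, -0.0]
ft_force: [0.4, 1.0, -0.1]
grip_width: 0.294
12.0 [ 0.48  -0.314  0.003] [-3.134 -0.214 -0.   ] F [ 0.4   1.01 -0.09] M [-0.03  0.2  -0.01] g 0.294
```

```bash
python3 -m jog '[[[0.1,0,0,-0.4,0],[0.1,0,0,-0.8,0.9],[0.1,0,0,-0.8,1],[0.1,-0.1,-0.4,0,0.9],[0.1,-0.17,-0.8,0,0],[0.1,-0.17,-0.8,0,0],[0.1,-0.17,-0.8,0,0],[0.1,-0.17,-0.8,0,0],[0.1,-0.17,-0.8,0,0],[0.1,-0.17,-0.8,0,0]]]' && python3 -m jog '[[[0.1,-0.17,-0.8,0,0],[0.1,-0.17,-0.8,0,0],[0.1,-0.17,-0.8,0,0],[0.1,-0.17,-0.8,0,0],[0.1,-0.17,-0.8,0,0],[0.1,-0.17,-0.8,0,0],[0.1,-0.07,-0.8,0,0],[0.1,0,-0.4,0,0],[0.1,0,0,0,0],[0.1,0,0,0,0]]]'
python3 - <<'E'
from h import *
s=st();M=R.from_rotvec(s['tool_rot']).as_matrix();print(np.degrees(np.arctan2(M[1,0],M[0,0])),np.degrees(s['joint_positions']).round(0))
p,T=pose('wrist');im,d=eyes.get_image('wrist');np.savez('w4.npz',im=im,d=d,T=T);cv2.imwrite('pics/w4.png',im[:,:,::-1])
E
```

```text
time: 13.25
position: [0.4563, -0.1019, 0.0834]
tool_rot: [-3.136, 0.171, -0.001]
ft_force: [0.2, 0.6, -1.5]
grip_width: 0.298
time: 14.5
position: [0.4392, 0.1392, 0.0828]
tool_rot: [3.136, -0.172, -0.0]
ft_force: [-0.5, -0.3, -2.1]
grip_width: 0.293
14.5 [0.4392 0.1392 0.0828] [ 3.136 -0.172 -0.   ] F [-0.51 -0.28 -2.07] M [-0.05  0.23  0.02] g 0.293
-6.278732565073633 [ -75.    2.   55.  120.   -2.   59. -115.]
```

View pics/w4.png

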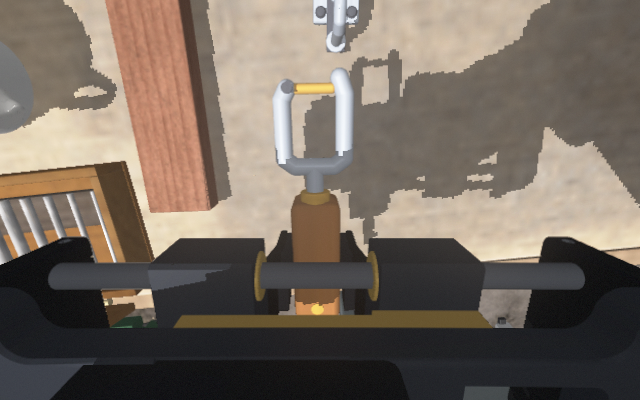

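The hook is held level with the gate at (315,87) and arms at (283,125) and (343,115). The leg is ahead at (336,42). I'll compute the leg in the hook frame directly from this image.

```bash
cat > meas.py <<'E'
from h import *
import sys
def meas(f,legz=(.014,.036)):
    p,_=pose('wrist');z=np.load(f);im,d=z['im'],z['d'];s=get_state()
    M=R.from_rotvec(s['tool_rot']).as_matrix();P=cloud(p,z['T'],d);Q=(P-s['position'])@M*1000
    hsv=cv2.cvtColor(im,cv2.COLOR_RGB2HSV)
    g=(hsv[...,1]<90)&(d>0)
    hook=g&(Q[...,2]>-30)&(Q[...,2]<5)&(Q[...,0]>40)&(Q[...,0]<110)&(abs(Q[...,1])<35)&(Q[...,2]<P[...,2]*0+5)
    q=Q[hook];print('hook',len(q),q.min(0).round(1),q.max(0).round(1),'rect',cv2.minAreaRect(q[:,:2].astype(np.float32)))
    for x in (62,70,78,86):
        t=q[abs(q[:,0]-x)<3];L=t[t[:,1]<0];Rr=t[t[:,1]>0]
        if len(L)and len(Rr): print(x,'L',L[:,1].min().round(1),L[:,1].max().round(1),'R',Rr[:,1].min().round(1),Rr[:,1].max().round(1),'mid of outers',(L[:,1].min()+Rr[:,1].max())/2,'topz',L[:,2].min().round(1),Rr[:,2].min().round(1))
    gate=(hsv[...,1]>110)&(Q[...,2]>-30)&(Q[...,2]<5)&(Q[...,0]>80)&(Q[...,0]<105)&(abs(Q[...,1])<20)
    t=Q[gate];print('gate',len(t),t.mean(0).round(1) if len(t) else '')
    near=(np.hypot(P[...,0]-.5695,P[...,1]-.1096)<.02)&g
    for lo,hi in ((.008,.014),legz,(.038,.055)):
        t=near&(P[...,2]>lo)&(P[...,2]<hi);t=Q[t]
        if len(t):print('leg z',lo,hi,len(t),'x',t[:,0].min().round(1),t[:,0].max().round(1),'y',np.percentile(t[:,1],[2,50,98]).round(1))
    return P,Q,im,d
E
python3 -c "
from meas import *
meas('w4.npz')"
```

```text
hook 4442 [ 40.  -20.1 -22.1] [ 99.7  20.3 -13.8] rect ((69.6308364868164, 0.04333305358886719), (39.9131965637207, 59.40725326538086), 88.53746795654297)
62 L -19.7 -10.7 R 11.3 20.3 mid of outers 0.26163109016057895 topz -21.4 -21.2
70 L -19.9 -10.8 R 11.1 19.9 mid of outers -0.03466860693668217 topz -21.0 -21.0
78 L -19.7 -11.1 R 10.9 19.5 mid of outers -0.12277494752133222 topz -20.9 -20.8
86 L -19.9 -5.7 R 8.4 19.6 mid of outers -0.18980166712704793 topz -21.3 -20.9
gate 394 [ 90.7   0.  -17.2]
leg z 0.008 0.014 278 x 126.1 151.8 y [ 9.1 12.7 22.5]
leg z 0.014 0.036 97 x 128.6 133.3 y [11.8 14.7 18.9]
leg z 0.038 0.055 428 x 129.3 145.7 y [11.9 15.5 19.3]
```

Hook middle is at tool y≈0 with the hook about 1° left of the tool. The leg axis is at tool (132.7, 15.5), and I want it at y≈+2.3 after a 1° turn. I'm correcting, descending and checking again from near.

```bash
python3 -m jog '[[[0.1,0,0.14,0,0.2],[0.1,0,0.13,0,0],[0.1,0,0,0.5,0],[0.1,0,0,0.7,0],[0.1,0,0,0.5,0],[0.1,0,0,0.2,0],[0.1,0,0,0,0],[0.1,0,0,0,0]]]'
python3 - <<'E'
from meas import *
s=st();M=R.from_rotvec(s['tool_rot']).as_matrix();print(np.degrees(np.arctan2(M[1,0],M[0,0])))
p,T=pose('wrist');im,d=eyes.get_image('wrist');np.savez('w5.npz',im=im,d=d,T=T);cv2.imwrite('pics/w5.png',im[:,:,::-1])
meas('w5.npz')
E
```

```text
time: 15.55
position: [0.4385, 0.1302, 0.0077]
tool_rot: [-3.134, 0.197, -0.002]
ft_force: [-0.4, 0.3, -1.4]
grip_width: 0.298
15.55 [0.4385 0.1302 0.0077] [-3.134e+00  1.970e-01 -2.000e-03] F [-0.39  0.29 -1.43] M [-0.04  0.23 -0.01] g 0.298
-7.187471852446691
hook 4438 [ 40.  -19.9 -22.3] [ 99.7  20.5 -12.4] rect ((69.69624328613281, 0.2774696350097656), (39.88412857055664, 59.60157775878906), 88.73765563964844)
62 L -19.5 -10.5 R 11.5 20.3 mid of outers 0.42747592579448757 topz -20.7 -21.4
70 L -19.7 -10.7 R 11.3 20.1 mid of outers 0.20935870192701778 topz -21.0 -21.1
78 L -19.9 -10.9 R 11.1 19.7 mid of outers -0.10050092751053086 topz -20.7 -21.0
86 L -19.7 -5.0 R 9.1 19.8 mid of outers 0.052559054110886905 topz -21.5 -21.3
gate 406 [ 90.7  -0.  -17.1]
leg z 0.008 0.014 366 x 125.2 132.4 y [-1.7  4.8 11.7]
leg z 0.014 0.036 59 x 128.3 130.7 y [1.9 5.  7.8]
```

View pics/w5.png

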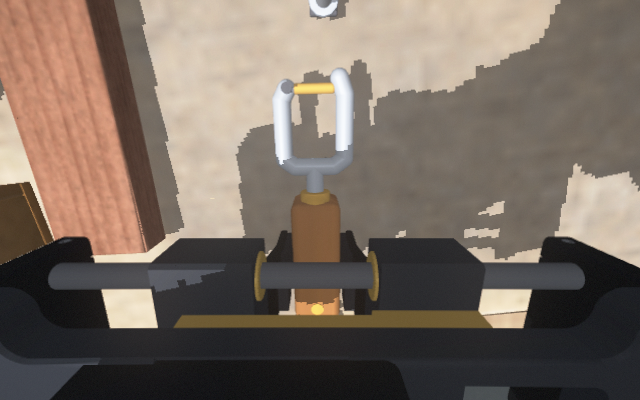

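Leg y is 4.9 in tool, so I need +3 mm. I'll advance 24 mm along the plate's +x and recheck.

```bash
python3 -m jog '[[[0.1,0,0.075,0,0],[0.1,0.1,0,0,0],[0.1,0.15,0,0,0],[0.1,0.15,-0.01,0,0],[0.1,0.15,0,0,0],[0.1,0.05,0,0,0],[0.1,0,0,0,0],[0.1,0,0,0,0]]]'
python3 - <<'E'
from meas import *
s=st();M=R.from_rotvec(s['tool_rot']).as_matrix();print(np.degrees(np.arctan2(M[1,0],M[0,0])))
p,T=pose('wrist');im,d=eyes.get_image('wrist');np.savez('w6.npz',im=im,d=d,T=T);cv2.imwrite('pics/w6.png',cv2.resize(im[0:200,200:460],None,fx=3,fy=3)[:,:,::-1])
meas('w6.npz')
E
```

```text
time: 16.6
position: [0.461, 0.1244, 0.0069]
tool_rot: [-3.135, 0.197, 0.001]
ft_force: [-0.1, -0.5, -1.2]
grip_width: 0.296
16.6 [0.461  0.1244 0.0069] [-3.135e+00  1.970e-01  1.000e-03] F [-0.08 -0.5  -1.2 ] M [ 0.01  0.19 -0.07] g 0.296
-7.180261184555482
hook 5001 [ 40.  -19.9 -30. ] [110.   20.4   1.8] rect ((75.00419616699219, 0.0687408447265625), (39.91091537475586, 70.05429077148438), 88.7966537475586)
62 L -19.6 -10.5 R 11.5 20.3 mid of outers 0.3477499526059642 topz -21.1 -21.3
70 L -19.7 -10.7 R 11.3 19.9 mid of outers 0.07836560928061154 topz -21.5 -20.9
78 L -19.9 -11.0 R 11.1 19.7 mid of outers -0.10321994910058763 topz -20.9 -20.7
86 L -19.8 -4.6 R 9.0 19.8 mid of outers -0.016961687873834563 topz -21.8 -21.3
gate 394 [ 90.7   0.1 -17.2]
leg z 0.008 0.014 559 x 102.2 128.6 y [-4.8  1.3  8.5]
leg z 0.014 0.036 407 x 91.6 109.4 y [-1.9  8.8 15.3]
leg z 0.038 0.055 826 x 105.9 118.7 y [-1.8  1.7  5.5]
```

View pics/w6.png

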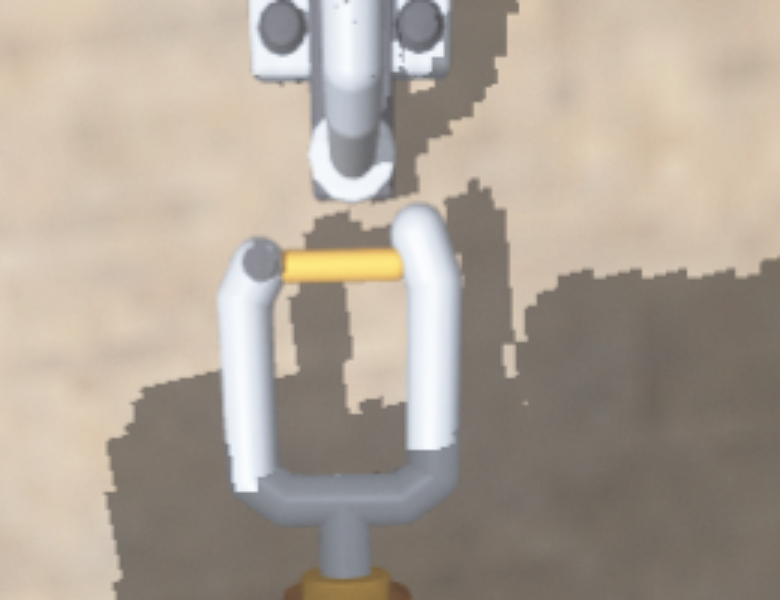

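The leg lines up with the mouth at crop (350,150), with its axis about 12 mm ahead of gate contact. It is within 0.7 mm of the target line. Pushing in gently.

```bash
python3 -m jog '[[[0.1,0.08,-0.015,0,0],[0.1,0.08,0,0,0],[0.1,0.08,-0.003,0,0],[0.1,0.07,0,0,0],[0.1,0.05,0,0,0],[0.1,0.05,-0.003,0,0],[0.1,0.05,0,0,0]]]'; python3 -m jog '[[[0.1,0.05,0,0,0],[0.1,0.05,-0.003,0,0],[0.1,0.05,0,0,0]]]';python3 -m jog '[[[0.1,0.05,-0.002,0,0],[0.1,0.05,0,0,0],[0.1,0.05,-0.002,0,0],[0.1,0,0,0,0]]]'
```

```text
time: 17.52
position: [0.479, 0.123, 0.0068]
tool_rot: [3.135, -0.196, -0.002]
ft_force: [-4.0, 0.6, -0.3]
grip_width: 0.301
time: 17.9
position: [0.4851, 0.1224, 0.0067]
tool_rot: [3.135, -0.196, -0.002]
ft_force: [-4.2, 1.9, -2.0]
grip_width: 0.29
time: 18.4
position: [0.4925, 0.1222, 0.0072]
tool_rot: [-3.135, 0.196, -0.003]
ft_force: [-2.0, 1.9, -1.6]
grip_width: 0.297
```

```bash
python3 -m jog '[[[0.1,0.05,-0.001,0,0],[0.1,0.05,-0.001,0,0],[0.1,0.05,-0.001,0,0],[0.1,0.05,-0.001,0,0],[0.1,0.025,0,0,0]]]'; python3 -m jog '[[[0.1,0.025,0,0,0],[0.1,0.025,0,0,0],[0.1,0,0,0,0]]]'
python3 - <<'E'
from meas import *
st();p,T=pose('wrist');im,d=eyes.get_image('wrist');np.savez('w7.npz',im=im,d=d,T=T);cv2.imwrite('pics/w7.png',cv2.resize(im[0:200,200:460],None,fx=3,fy=3)[:,:,::-1])
meas('w7.npz')
E
```

```text
time: 19.02
position: [0.5019, 0.1201, 0.0074]
tool_rot: [3.135, -0.198, 0.004]
ft_force: [1.1, 0.5, -1.8]
grip_width: 0.298
time: 19.4
position: [0.5026, 0.1201, 0.007]
tool_rot: [3.135, -0.197, 0.0]
ft_force: [1.1, -0.1, -2.1]
grip_width: 0.298
19.4 [0.5026 0.1201 0.007 ] [ 3.135 -0.197  0.   ] F [ 1.07 -0.09 -2.07] M [ 0.02  0.13 -0.03] g 0.298
hook 6220 [ 40.  -19.9 -29.8] [110.   20.5   4.7] rect ((75.11968994140625, 0.1652069091796875), (39.865299224853516, 70.30493927001953), 88.46874237060547)
62 L -19.4 -0.3 R 0.2 20.5 mid of outers 0.5262413446894154 topz -21.0 -29.6
70 L -19.7 -0.9 R 6.9 20.2 mid of outers 0.2547673319008297 topz -29.7 -29.8
78 L -19.9 -1.9 R 8.9 19.7 mid of outers -0.06102602609996488 topz -21.1 -21.1
86 L -19.6 -2.0 R 8.8 19.8 mid of outers 0.05896215083626544 topz -21.6 -21.0
gate 171 [ 90.6  -3.  -17.2]
leg z 0.008 0.014 280 x 60.7 87.0 y [-4.1 -1.4  9.8]
leg z 0.014 0.036 2494 x 48.0 85.5 y [-16.5   6.5  19.5]
leg z 0.038 0.055 1047 x 64.7 87.7 y [-1.   3.   6.7]
```

View pics/w7.png

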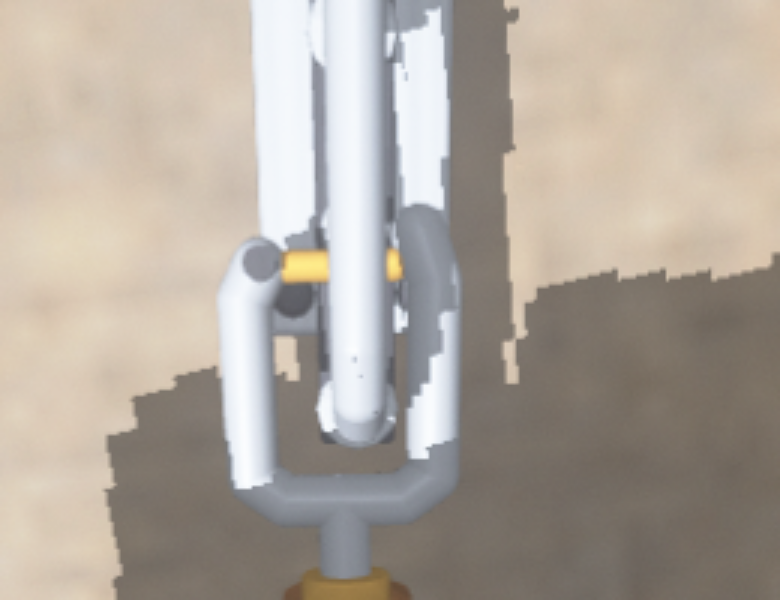

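The gate is shut on both sides of the top bar at crop (300,265) and (395,265), and the leg is inside. Pulling back slowly to find contact.

```bash
python3 -m jog '[[[0.1,-0.06,0.001,0,0],[0.1,-0.08,0.002,0,0],[0.1,-0.08,0.002,0,0],[0.1,-0.06,0.001,0,0],[0.1,-0.02,0,0,0],[0.1,0,0,0,0]]]'; python3 -m jog '[[[0.1,-0.025,0,0,0],[0.1,0,0,0,0]]]';python3 -m jog '[[[0.1,-0.025,0,0,0],[0.1,0,0,0,0]]]'
```

```text
time: 20.2
position: [0.4906, 0.1219, 0.007]
tool_rot: [-3.135, 0.196, -0.0]
ft_force: [-0.1, -0.1, -2.6]
grip_width: 0.299
time: 20.45
position: [0.4896, 0.1219, 0.007]
tool_rot: [-3.135, 0.197, -0.0]
ft_force: [-0.7, -0.0, -1.8]
grip_width: 0.294
time: 20.7
position: [0.4885, 0.122, 0.0069]
tool_rot: [-3.135, 0.197, 0.0]
ft_force: [-0.5, -0.6, -1.3]
grip_width: 0.294
```

```bash
python3 -m jog '[[[0.1,-0.025,0,0,0],[0.1,0,0,0,0]]]'; python3 -m jog '[[[0.1,-0.02,0,0,0],[0.1,0,0,0,0]]]';python3 -m jog '[[[0.1,-0.015,0,0,0],[0.1,0,0,0,0]]]'
```

```text
time: 20.95
position: [0.4875, 0.1222, 0.007]
tool_rot: [-3.135, 0.197, 0.0]
ft_force: [-0.3, -0.6, -1.7]
grip_width: 0.291
time: 21.2
position: [0.4867, 0.1223, 0.007]
tool_rot: [-3.135, 0.196, -0.0]
ft_force: [-0.4, 0.5, -1.5]
grip_width: 0.296
time: 21.45
position: [0.4862, 0.1223, 0.007]
tool_rot: [-3.135, 0.197, -0.0]
ft_force: [0.5, 0.0, -1.8]
grip_width: 0.295
```

```bash
for i in 1 ; do python3 -m jog '[[[0.1,-0.015,0,0,0],[0.1,0,0,0,0]]]'; done; python3 -m jog '[[[0.1,-0.015,0,0,0],[0.1,0,0,0,0]]]'
```

```text
time: 21.7
position: [0.4859, 0.1224, 0.0071]
tool_rot: [-3.135, 0.197, -0.001]
ft_force: [2.1, -0.1, -2.3]
grip_width: 0.298
time: 21.95
position: [0.4857, 0.1224, 0.0072]
tool_rot: [-3.135, 0.197, -0.003]
ft_force: [3.2, 0.1, -1.9]
grip_width: 0.295
```

```bash
python3 -m jog '[[[0.1,-0.02,0,0,0],[0.1,-0.02,0,0,0],[0.1,0,0,0,0]]]'; python3 -m jog '[[[0.1,-0.02,0,0,0],[0.1,0,0,0,0]]]'
```

```text
time: 22.32
position: [0.4855, 0.1225, 0.0075]
tool_rot: [-3.135, 0.197, -0.007]
ft_force: [6.7, -1.4, -4.8]
grip_width: 0.3
time: 22.58
position: [0.4854, 0.1227, 0.0077]
tool_rot: [-3.135, 0.197, -0.009]
ft_force: [8.8, -1.2, -6.1]
grip_width: 0.296
```

```bash
python3 -m jog '[[[0.1,-0.02,0,0,0],[0.1,-0.008,0,0,0],[0.1,0,0,0,0]]]'; python3 -m jog '[[[0.1,0,0,0,0],[0.1,0,0,0,0]]]'; python3 -m jog '[[[0.1,0,0,0,0],[0.1,0,0,0,0]]]'
```

```text
time: 22.95
position: [0.4853, 0.1232, 0.008]
tool_rot: [-3.134, 0.196, -0.012]
ft_force: [10.0, 0.3, -6.1]
grip_width: 0.295
time: 23.2
position: [0.4853, 0.1232, 0.0081]
tool_rot: [-3.134, 0.196, -0.012]
ft_force: [10.8, -0.3, -6.5]
grip_width: 0.295
time: 23.45
position: [0.4853, 0.1231, 0.008]
tool_rot: [-3.134, 0.197, -0.012]
ft_force: [10.5, 0.1, -6.8]
grip_width: 0.298
```

```bash
python3 -m jog '[[[0.1,-0.013,0,0,0],[0.1,0,0,0,0],[0.1,0,0,0,0]]]'; python3 -m jog '[[[0.1,0,0,0,0],[0.1,0,0,0,0],[0.1,0,0,0,0]]]'
python3 - <<'E'
from meas import *
st();p,T=pose('wrist');im,d=eyes.get_image('wrist');np.savez('w8.npz',im=im,d=d,T=T);cv2.imwrite('pics/w8.png',cv2.resize(im[0:200,200:460],None,fx=3,fy=3)[:,:,::-1])
meas('w8.npz')
E
```

```text
time: 23.82
position: [0.4853, 0.1232, 0.0082]
tool_rot: [-3.134, 0.196, -0.014]
ft_force: [10.6, -0.7, -6.7]
grip_width: 0.298
time: 24.2
position: [0.4852, 0.1233, 0.0082]
tool_rot: [-3.134, 0.196, -0.014]
ft_force: [11.4, 0.3, -6.2]
grip_width: 0.297
24.2 [0.4852 0.1233 0.0082] [-3.134  0.196 -0.014] F [11.43  0.33 -6.21] M [-0.01 -1.8   0.17] g 0.297
hook 5692 [ 40.1 -19.3 -30. ] [110.   20.8   5. ] rect ((75.09095764160156, 0.708099365234375), (39.89176559448242, 70.05179595947266), 89.2553939819336)
62 L -19.0 -10.0 R 11.6 20.8 mid of outers 0.9163470953764392 topz -19.7 -20.0
70 L -19.1 -10.3 R 11.8 20.5 mid of outers 0.7140710505916736 topz -19.9 -20.0
78 L -19.3 -0.4 R 0.1 20.2 mid of outers 0.4647454385434493 topz -20.2 -19.9
86 L -19.0 -0.1 R 0.1 20.5 mid of outers 0.7478928817366288 topz -29.9 -30.0
gate 158 [ 91.   -4.  -15.4]
leg z 0.008 0.014 367 x 78.2 104.8 y [-3.1  1.7 10.5]
leg z 0.014 0.036 1853 x 67.7 100.1 y [-16.   12.2  19.7]
leg z 0.038 0.055 1231 x 82.3 105.6 y [-0.4  3.5  7.3]
```

View pics/w8.png

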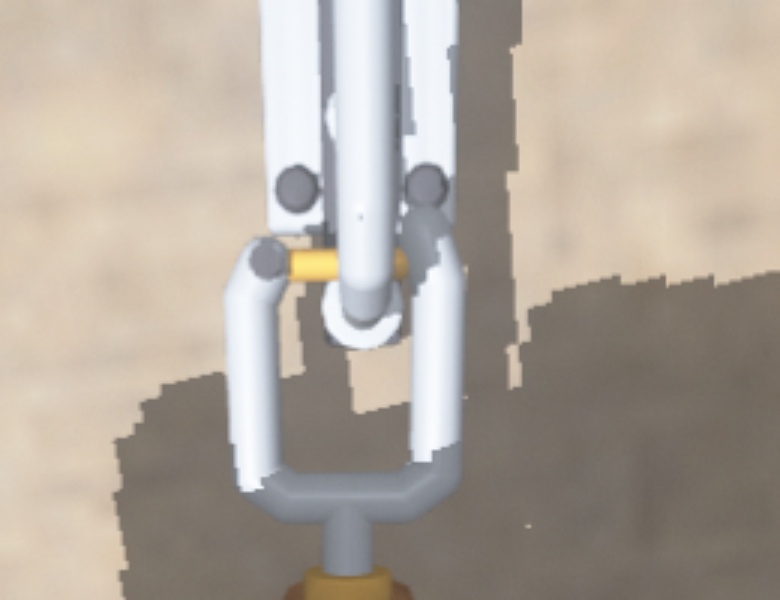

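The shut gate bears on the leg at crop (350,265), and the pull held at about 10.5–11.4 N for over half a second. Now I'm relaxing, lowering and releasing.

```bash
python3 -m jog '[[[0.1,0.06,0,0,0],[0.1,0.07,0,0,0],[0.1,0.08,0,0,0],[0.1,0.02,0,0,0],[0.1,0,0,0,0],[0.1,0,0,0.04,0],[0.1,0,0,0.03,0],[0.1,0,0,0,0]]]'; python3 -m jog '[[[0.1,0,0,0.025,0],[0.1,0,0,0,0]]]'
```

```text
time: 25.25
position: [0.4899, 0.1218, 0.004]
tool_rot: [3.135, -0.197, -0.0]
ft_force: [-0.1, -0.7, -2.0]
grip_width: 0.293
time: 25.5
position: [0.4901, 0.1219, 0.0033]
tool_rot: [-3.135, 0.197, 0.0]
ft_force: [-0.9, -0.1, 0.2]
grip_width: 0.299
```

```bash
python3 -m jog '[[[0.4,0,0,0,0],[0.7,0,0,0,0],[0.7,0,0,0,0],[0.7,0,0,0,0],[0.7,0,0,-0.15,0],[0.7,0,0,-0.5,0],[0.7,0,0,-0.9,0],[0.7,0,0,-0.9,0],[0.7,0,0,-0.5,0],[0.7,0,0,0,0]]]'
python3 - <<'E'
from meas import *
st();p,T=pose('wrist');im,d=eyes.get_image('wrist');np.savez('w9.npz',im=im,d=d,T=T);cv2.imwrite('pics/w9.png',cv2.resize(im[0:250,170:470],None,fx=2.4,fy=2.4)[:,:,::-1])
P=cloud(p,T,d);hsv=cv2.cvtColor(im,cv2.COLOR_RGB2HSV)
m=(hsv[...,1]>110)&(abs(P[...,0]-.49)<.045)&(abs(P[...,1]-.122)<.03)&(P[...,2]>.02)&(P[...,2]<.05)
print('tag top',np.median(P[m],axis=0),np.percentile(P[m][:,2],[2,98]))
E
```

```text
time: 26.75
position: [0.4913, 0.1224, 0.1227]
tool_rot: [-3.132, 0.196, -0.004]
ft_force: [1.2, -0.0, -0.3]
grip_width: 0.702
26.75 [0.4913 0.1224 0.1227] [-3.132  0.196 -0.004] F [ 1.24 -0.   -0.33] M [-0.07  0.16  0.04] g 0.702
tag top [0.49402178 0.1200309  0.02803935] [0.02411461 0.0294971 ]
```

```bash
python3 - <<'E'
from h import *
z=np.load('w9.npz');p,_=pose('wrist');P=cloud(p,z['T'],z['d']);hsv=cv2.cvtColor(z['im'],cv2.COLOR_RGB2HSV)
e=np.array([.994,-.108]);n=np.array([.108,.994])
Q=P.copy();Q[...,0]=(P[...,:2]-[.5695,.1096])@e*1000;Q[...,1]=(P[...,:2]-[.5695,.1096])@n*1000
b=(abs(Q[...,0])<60)&(abs(Q[...,1])<25)
g=b&(hsv[...,1]>110)&(hsv[...,0]>15)&(abs(P[...,2]-.019)<.006)&(Q[...,0]>-10)
t=Q[g];print('gate rel leg: n',len(t),'x',np.percentile(t[:,0],[5,50,95]).round(1),'y',np.percentile(t[:,1],[2,98]).round(1))
h=b&(hsv[...,1]<90)&(P[...,2]>.014)&(P[...,2]<.027)&(abs(Q[...,1])>9)
print('hook x',Q[h][:,0].min().round(1),Q[h][:,0].max().round(1),'y',Q[h][:,1].min().round(1),Q[h][:,1].max().round(1),'z',np.percentile(P[h][:,2],98))
job.close_job()
E
```

```text
gate rel leg: n 50 x [ 8.3  9.9 11.6] y [-7.7 10.1]
hook x -59.1 18.9 y -18.6 21.4 z 0.024145835145662806
the job is handed in; nothing more can be done
```

The key is clipped onto the eye's nearer leg and lying flat on the worktop, and I've handed the job in. No verdict came back.

- **Clipping:** I carried the key by its tag and lined the hook up from near with the wrist camera. Pushing in took about 4–5 N in the readings I took. A picture then showed the gate shut behind the leg.
- **Proving pull:** I pulled straight back for about 1.2 s with a measured 10–11.4 N along the pull (about 12–13 N with the downward part), so slightly under the 12 N asked. A picture showed the gate still shut and bearing on the leg. The hook tipped slightly under this load, and the tilt went when I relaxed the pull.
- **Last checks:** The gate sits straight across the mouth, about 10 mm ahead of the leg, so the leg is inside the hook. The tag's top is at 28 mm, so it lies flat. The robot is clear at about 120 mm height, 27 s in.
- **Not checked:** The final picture could not be viewed because the 12-picture limit was reached, so the last checks are from its depth and colour data only. I did not measure the bystanders again; every carry passed above or clear of them, with no unexpected force.

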